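# Catch the spice tin from the spring dispenser

## Task

On the spice-tin dispenser, press the flat steel key all the way down with one fingertip, with the other finger waiting over the chute so that the tin that springs out is caught against it before it slides off the end. Finish while holding: keep the key down and the tin resting upright on the chute against that other finger. Do not lift the tin, and leave the jar, spoons, muffin mould and pot stand where they are.

Things in the scene. Friction and masses are not known exactly. Their poses are not given: they have to be found in the camera images.
- dispenser: Grey plastic spring dispenser fixed to the shelf, 215 mm long, 115 mm wide. Origin on the shelf surface under the chute's middle line, at the gate; the tin springs out along its own -x; z is up. Open-topped bay from x = 4 to 57 mm, walls to 42 mm above the shelf; behind it a spring housing to x = 155 mm, 58 mm high. The spring pusher drives the tin with 2 to 3.5 N over up to 90 mm.
- chute_mid (a point): Point on the chute floor's middle line beside the key (dispenser x = -32, y = 0 mm), 20 mm above the shelf. The chute runs from the bay to its open end at x = -60 mm; rails only 5 mm high at y = -22 and 22 mm (39 mm between). A fingertip over this point, 8 to 15 mm above the floor, stops the tin; unstopped it shoots out at about 0.3 m/s and falls off the end.
- gate_mid (a point): Middle of the top edge of the steel gate across the chute (dispenser x = -2 mm, y = 0), 4 mm thick, standing 10 mm above the chute floor in front of the tin. It is one piece with the key and sinks with it; the tin is set free once the key is about 10 mm down.
- key_top (a point): Centre of the top of the flat steel key beside the chute: a plate 46 mm (dispenser x) by 36 mm (dispenser y), 5 mm thick, centred at dispenser x = -32, y = 60 mm. Its top is 43.5 mm above the shelf when up, 28 mm when fully down (8 mm above the chute floor). The fixed foot under it is 26 mm high.
- key (a joint): Travel of the key in m: 0 up, 0.0155 fully down. Spring return: about 2 N to start, 6 to 9 N to hold at the bottom.
- tin_mid (a point): Centre (half-way up) of the closed rectangular aluminium spice tin, 44 mm long (along the chute), 36 mm wide, 28 mm high, about 60 g. At the start it stands in the bay, its centre at dispenser x = 22 mm, 34 mm above the shelf.
- jar: Bystander: lever-lock glass preserving jar, 96 mm across, 140 mm high; origin at the centre of its underside.
- spoons: Bystander: set of four aluminium measuring spoons on a ring, lying flat, about 150 by 120 mm, 12 mm high; origin near the middle, on the shelf.
- mould: Bystander: hard dark silicone muffin mould with four cups, 165 by 165 by 30 mm; origin at the centre of its underside.
- pot_stand: Bystander: slatted wooden pot stand, 160 by 155 by 20 mm; origin at the centre of its underside.
Not all that is in view belongs to the job. Several things have the shape of the dispenser; the one meant has the colours described above.

How it is judged:
By the outcome, as a careful person would: the job done as asked, in the order asked, and still so for the second after the job is handed in, while the arm keeps its last pose, push and grip.
It also fails if it takes over 32 s, if anything falls off the work surface, if the arm or the gripper's body presses on something with over 40 N, if the wrist force passes 120 N, or if a joint passes its speed limit or range.

## Robot

A 6-joint arm with a two-finger parallel gripper is mounted at the origin on the work surface. World frame = base frame: x ahead of the robot, y to its left, z up, the work surface at z = 0. Lengths are in m, angles in degrees, forces in N, time in s.
With the tool pointing down it reaches from about 0.3 to 0.775 m from the base axis. Payload 14.6 kg.
Tool frame: the origin (TCP) lies at the very end of the fingers, on their centre line; the grasp point (between the pads) lies 19 mm behind it (robot.tcp_to_grasp is the distance from the TCP to the grasp point, in m); z points along the fingers, y is the direction in which the jaws open and shut (so a half turn about z gives the same grasp; the last joint's range is limited). The gripper opens to 85 mm and grips with 20 to 120 N. Pads are 22 mm wide; open, the fingers measure 114 mm over their backs; the gripper's body (76 mm by 85 mm) begins 54 mm behind the grasp point. The pads swing forward as they close: fully open they stand 13 mm farther back than shut.
Start: joints at [-67.357, 17.183, 87.147, -0, 75.671, -3.816], TCP at [0.245, -0.492, 0.193] pointing down, gripper open.
Joint ranges: [-173.82, 173.82], [-45.26, 126.66], [13.44, 144.39], [-59.66, 239.66], [0, 175.72], [-146.38, 146.38]. Speed limits (degrees/s): [127.2, 127.2, 147.25, 180, 180, 180].

## Interface

Orientations are given as a 3x3 rotation matrix whose columns are the frame's x, y, z axes.
In Python, from workcell import telemetry, imaging, workorder, robot gives the robot as it stands. The module is installed in compiled form; this text tells all that it offers.
- The arm moves only by the tool carry_out, never from a script. Its argument "steps" is a list of rows, each a list of 7 numbers: the gripper command: -1 is shut, 1 is fully open, values between are in proportion, then the shift along the tool's x, y, z in m, then the turn, a rotation vector about the tool's x, y, z in degrees. A call has 1 to 10 rows; each row is the pose to reach, as a shift and turn from the pose commanded when the call began, along the tool's axes at that moment; what a row does not reach only later rows make up. A row lasts 1/12 s, in which the tool goes at most 41.7 mm and 7.16 degrees, less where a joint would pass 70% of its speed; a pose out of reach is approached as far as the arm can. A call with a gripper value outside its range is refused whole. The fingers move at their own pace and stop on an object; "squeeze" is the grip in N (left out, the last holds). Time passes only in rows, so rows that repeat a pose let the fingers close. It gives the time, the measured TCP pose, the force and the opening at its end, in the units of the state.
- telemetry.get_state(): the state, without advancing time (a new reading comes with each control period).
- imaging.grab_frame(name): name is "scene" or "side" or "wrist"; returns a dict with "pixels" (400x640x3 uint8, blue, green, red), "depth" (400x640 float32, m along the optical axis (not along the pixel's ray), 0 where there is no reading), "camera_matrix" (3x3 intrinsics, pixels), "D" ([k1, k2, p1, p2, k3] as OpenCV has them; the pictures are not rectified), "cam_to_world" (4x4, takes a point from camera to world coordinates). Camera axes: x right, y up, looking along -z (the intrinsics and any distortion apply to the point x, -y, -z); pixel columns grow to the right and rows downward; lengths in m; the calibration is good to about 2 mm. A picture is of the moment at which its call begins.
- workorder.job_done(): hands the job in, once; it reports no verdict.
The state is a dict: "clock": time; "joint_pos": joint angles; "qvel": joint speeds; "joint_efforts": joint torques, N m; "eef_pos": TCP position; "ee_rot": TCP orientation; "contact_force": force on the tool from outside, world axes, zero at the start; "ft_torque": the same for the moment, N m; "gripper_width": finger opening in m.
Only numpy, scipy, OpenCV 4.12 (cv2) and the standard library are available. Lean on these libraries where they do the work, as an engineer would, in place of code of your own. Each camera call takes 0.05 s, during which the arm holds its last target. There are 200 camera calls.

## Working session

There is one attempt and no reset: what is moved stays moved. The work goes in short steps, Python scripts to look and compute and a tool call to move; the robot and the scene stay as the last step left them, time stands still between calls to the robot, and variables do not carry over. Pictures are saved under pics/ and viewed, about 8 in all and at most 12, crops included, and the job is handed in when it is done.

Besides the shell and the picture viewer there is one more tool, called after "Request:" as name(argument=value, ...) on one line, values as JSON. carry_out: Moves the arm, as the interface text tells. Its arguments: {"type":"object","properties":{"steps":{"type":"array","items":{"type":"array","items":{"type":"number"}}},"squeeze":{"type":"number"}},"required":["steps"]}

```bash
mkdir -p pics
cat > h.py <<'E'
import numpy as np, cv2
from workcell import telemetry, imaging, workorder, robot
def grab(n):
    return imaging.grab_frame(n)
def world(f,uv,depth=None,z=None):
    uv=np.array(uv,float).reshape(-1,1,2)
    p=cv2.undistortPoints(uv,np.array(f["camera_matrix"]),np.array(f["D"],float)).reshape(-1,2)
    d=np.c_[p[:,0],-p[:,1],-np.ones(len(p))]
    T=np.array(f["cam_to_world"]); R=T[:3,:3];t=T[:3,3]
    d=d@R.T
    if z is not None: s=(z-t[2])/d[:,2]
    else: s=np.array([f["depth"][int(v),int(u)] for u,v in uv[:,0]]) if depth is None else depth
    return t+d*np.asarray(s)[:,None]
def cloud(f):
    v,u=np.mgrid[0:400,0:640]
    uv=np.c_[u.ravel(),v.ravel()]
    P=world(f,uv,depth=f["depth"].ravel()); P[f["depth"].ravel()<=0]=np.nan
    return P.reshape(400,640,3)
E
python3 - <<'E'
from h import *
s=telemetry.get_state();print(s)
for n in("scene","side"):
    f=grab(n);cv2.imwrite(f"pics/{n}0.png",f["pixels"]);print(n,np.round(f["cam_to_world"],3).tolist(),(f["depth"]>0).mean())
    np.savez(f"/tmp/{n}.npz",**{k:np.array(f[k]) for k in f})
E
```

```text
{'clock': 0.0, 'joint_pos': array([-6.73584352e+01,  1.72158252e+01,  8.71794425e+01, -4.59437054e-04,
        7.56704703e+01, -3.81216100e+00]), 'qvel': array([-0.03516941, -0.02669444,  0.01569482, -0.02055773,  0.06330275,
       -0.00808624]), 'joint_efforts': array([ 5.14817802e-04, -5.43507421e+01, -3.61797237e+01, -1.07200060e-04,
        3.97797136e-03, -1.97317021e-06]), 'eef_pos': array([ 0.24493393, -0.49214702,  0.19272579]), 'ee_rot': array([[ 8.95293565e-01,  4.45476409e-01, -4.48857629e-04],
       [ 4.45476630e-01, -8.95292945e-01,  1.05592856e-03],
       [ 6.85321928e-05, -1.14532163e-03, -9.99999342e-01]]), 'contact_force': array([-0.44107888, -0.29391177,  0.02274868]), 'ft_torque': array([-0.02796435,  0.00619341, -0.01533586]), 'gripper_width': 0.0853347703800447}
scene [[-0.444, -0.672, 0.593, 0.985], [0.896, -0.327, 0.3, 0.311], [-0.008, 0.664, 0.747, 0.785], [0.0, 0.0, 0.0, 1.0]] 0.9958359375
side [[-0.903, 0.229, -0.364, -0.102], [-0.43, -0.498, 0.753, 1.035], [-0.009, 0.836, 0.548, 0.813], [0.0, 0.0, 0.0, 1.0]] 0.97249609375
```

View pics/scene0.png

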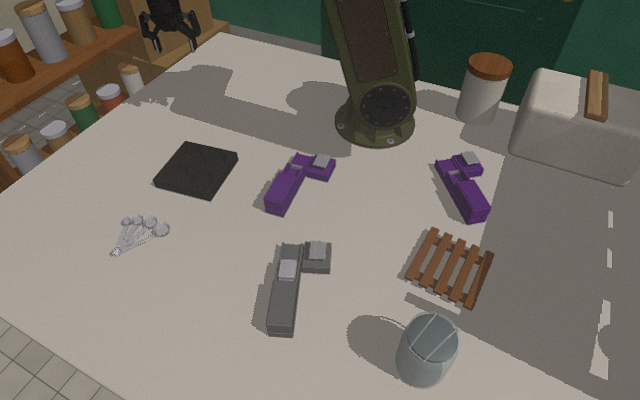

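View pics/side0.png

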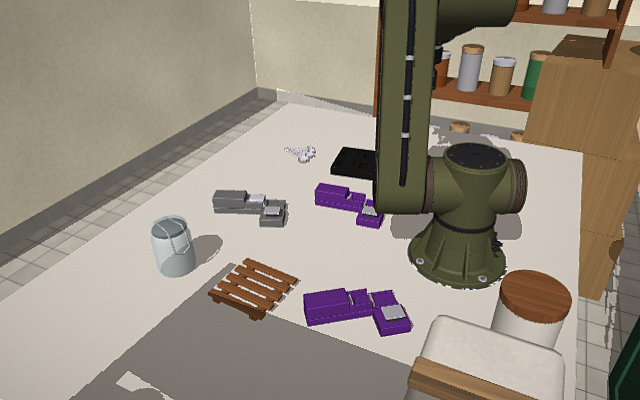

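The scene picture shows the grey dispenser: housing end at (283,330), tin at (288,268), key at (318,250), chute end around (290,245). The purple ones are decoys. In the side view it is at (215–285, 190–225). The next step is to measure it with depth.

Run:
```python
from h import *
f=dict(np.load("/tmp/scene.npz"));P=cloud(f);g=f["pixels"].astype(int)
roi=np.zeros((400,640),bool);roi[232:345,255:345]=1
def rect(m,name):
    q=P[m][:,:2]; c,s,a=cv2.minAreaRect(q.astype(np.float32)); print(name,m.sum(),np.round(c,4),np.round(s,4),round(a,1),"z",np.round(np.median(P[m][:,2]),4))
    return q
z=P[...,2]
print(np.histogram(z[roi],bins=np.arange(0,.07,.004)))
hs=rect(roi&(z>.054)&(z<.064),"housing")
c,s,vt=np.linalg.svd(hs-hs.mean(0),full_matrices=False);print("axis",vt[0],np.degrees(np.arctan2(vt[0][1],vt[0][0])))
val=g.max(2)
for (v,u) in [(250,318),(268,288),(300,285),(250,290),(262,318)]: print(u,v,g[v,u],P[v,u].round(4))
k=roi&(z>.036)&(z<.047); k[:,:303]=0; rect(k,"key")
t=roi&(z>.044)&(z<.053)&(val>140); t[:,303:]=0; rect(t,"tin")
```

```text
(array([3645,   80,   65,   64,  237,  243,  452,   79,   44,   78,  359,
        227,  230,  265,  864,   40,    0]), array([0.   , 0.004, 0.008, 0.012, 0.016, 0.02 , 0.024, 0.028, 0.032,
       0.036, 0.04 , 0.044, 0.048, 0.052, 0.056, 0.06 , 0.064, 0.068]))
housing 1122 [0.6804 0.0672] [0.0986 0.0498] 22.1 z 0.0574
axis [0.92696486 0.37514817] 22.03347103437148
318 250 [128 128 129] [0.5322 0.0729 0.0452]
288 268 [148 144 149] [0.603  0.0377 0.0486]
285 300 [94 97 99] [0.674  0.0715 0.0567]
290 250 [94 93 96] [0.543  0.0067 0.0172]
318 262 [94 93 94] [0.5502 0.0816 0.0283]
key 281 [0.5296 0.0707] [0.0475 0.0357] 20.8 z 0.0426
tin 263 [0.6029 0.0359] [0.0421 0.033 ] 22.5 z 0.0485
```

The dispenser origin comes out at (0.582, 0.027) from housing, tin and key alike (within 1 mm), with its +x at 22.0°. Sizes and heights match those given. The tool target is the midpoint of key and chute_mid, (0.541, 0.043), jaws along dispenser y, opening about 45 mm (60 mm between fingertip centres).

Request:
carry_out(steps=[[0.06,0.03,-0.02,0,0,0,2],[0.06,0.06,-0.04,0,0,0,4.4],[0.06,0.09,-0.06,0.005,0,0,4.4],[0.06,0.12,-0.08,0.005,0,0,4.4],[0.06,0.15,-0.1,0.01,0,0,4.4],[0.06,0.18,-0.12,0.01,0,0,4.4],[0.06,0.21,-0.14,0.015,0,0,4.4],[0.06,0.24,-0.16,0.02,0,0,4.4],[0.06,0.25,-0.17,0.02,0,0,4.4],[0.06,0.25,-0.17,0.02,0,0,4.4]])

```text
clock: 0.93
eef_pos: [0.3938, -0.2262, 0.1729]
ee_rot: [[0.926, 0.379, -0.001], [0.379, -0.926, 0.001], [-0.0, -0.001, -1.0]]
contact_force: [-0.3, 0.1, 0.4]
gripper_width: 0.0454
```

Request:
carry_out(steps=[[0.06,0.03,-0.024,0,0,0,0],[0.06,0.06,-0.048,0,0,0,0],[0.06,0.09,-0.072,0.005,0,0,0],[0.06,0.12,-0.096,0.01,0,0,0],[0.06,0.15,-0.12,0.01,0,0,0.2],[0.06,0.18,-0.144,0.015,0,0,0.2],[0.06,0.21,-0.17,0.02,0,0,0.2],[0.06,0.23,-0.187,0.02,0,0,0.2],[0.06,0.2385,-0.1935,0.023,0,0,0.2],[0.06,0.2385,-0.1935,0.023,0,0,0.2]])

```text
clock: 1.77
eef_pos: [0.5419, 0.041, 0.1493]
ee_rot: [[0.927, 0.374, -0.001], [0.374, -0.927, -0.0], [-0.001, -0.0, -1.0]]
contact_force: [-0.3, -0.5, 0.0]
gripper_width: 0.0447
```

Run:
```python
from h import *
s=telemetry.get_state();print(s["eef_pos"],s["contact_force"],s["clock"])
f=grab("wrist");cv2.imwrite("pics/w1.png",f["pixels"]);np.savez("/tmp/wrist.npz",**{k:np.array(f[k]) for k in f})
P=cloud(f)
f2=grab("scene");P2=cloud(f2)
o=np.array([.5821,.0274]);ex=np.array([.927,.375]);ey=np.array([-.375,.927])
for n,Q in(("wrist",P),("scene",P2)):
    d=Q[...,:2]-o;X=d@ex;Y=d@ey;Z=Q[...,2]
    for nm,m in(("key",(Z>.038)&(Z<.049)&(X>-.065)&(X<-.002)&(Y>.03)&(Y<.09)),("tips",(Z>.1)&(Z<.2)&(X>-.06)&(X<0)&(abs(Y-.03)<.06))):
        if m.sum()<20: print(n,nm,"none");continue
        print(n,nm,m.sum(),"x",np.percentile(X[m],[2,98]).round(4),"y",np.percentile(Y[m],[2,98]).round(4),"z",np.percentile(Z[m],[1,50]).round(4))
```

```text
[0.54185052 0.04095644 0.14931708] [-0.2782745  -0.48817575  0.03997704] 1.7667
wrist key 1448 x [-0.055 -0.01 ] y [0.0424 0.077 ] z [0.0404 0.0428]
wrist tips 467 x [-0.0411 -0.02  ] y [-0.0066  0.0617] z [0.1896 0.1962]
scene key 276 x [-0.0537 -0.0102] y [0.0429 0.0772] z [0.0397 0.0426]
scene tips 34 x [-0.0367 -0.019 ] y [-0.0051  0.0602] z [0.1901 0.1966]
```

View pics/w1.png

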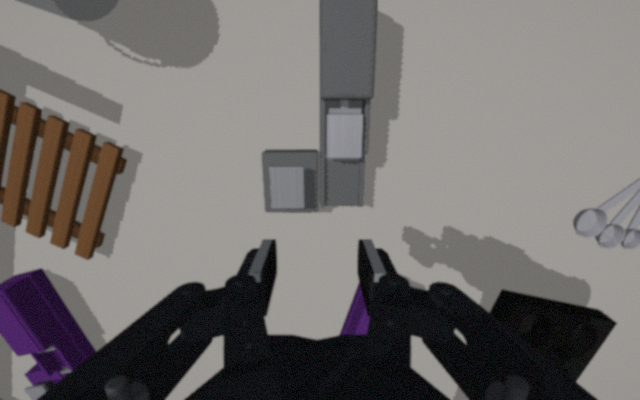

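Wrist view: key at (288,187), chute at (342,185), tin at (345,133), fingertips at (267,245) and (370,245). The key position is confirmed. I'll check where the fingertips actually are.

Run:
```python
from h import *
f=dict(np.load("/tmp/wrist.npz"));P=cloud(f)
o=np.array([.5821,.0274]);ex=np.array([.927,.375]);ey=np.array([-.375,.927])
def D(p): return np.array([(p[:2]-o)@ex,(p[:2]-o)@ey,p[2]]).round(4)
print("cam",np.round(f["cam_to_world"],3).tolist())
for u,v in[(266,242),(270,245),(262,255),(268,260),(255,270),(250,260),(361,242),(368,245),(372,255),(378,250),(366,260),(385,270)]: print(u,v,D(P[v,u]),f["depth"][v,u])
f=grab("side");Q=cloud(f);d=Q[...,:2]-o;X=d@ex;Y=d@ey;Z=Q[...,2]
m=(Z>.1)&(Z<.25)&(X>-.07)&(X<.01)&(abs(Y-.03)<.07);print(m.sum(),np.percentile(Z[m],[0,1,5,50]))
cv2.imwrite("pics/s2.png",cv2.resize(f["pixels"][60:260,150:390],None,fx=3,fy=3)[:600])
```

```text
cam [[0.373, 0.885, 0.278, 0.613], [-0.928, 0.356, 0.111, 0.07], [-0.0, -0.299, 0.954, 0.329], [0.0, 0.0, 0.0, 1.0]]
266 242 [-0.0204  0.0541  0.1966] 0.14604305
270 245 [-0.0201  0.0514  0.2006] 0.14217576
262 255 [-0.02    0.0535  0.2111] 0.13210435
268 260 [-0.0214  0.0504  0.2133] 0.13038173
255 270 [-0.0203  0.0542  0.2238] 0.120095916
250 260 [-0.0243  0.0601  0.2084] 0.13593361
361 242 [-0.02    0.0045  0.1974] 0.14512937
368 245 [-0.0205  0.0013  0.2   ] 0.14279835
372 255 [-0.0206  0.0012  0.2102] 0.13309753
378 250 [-0.0239 -0.0043  0.1989] 0.14488663
366 260 [-0.0205  0.0049  0.215 ] 0.12847319
385 270 [-0.0246 -0.0038  0.2171] 0.12770821
208 [0.18658587 0.18756814 0.19033664 0.21659754]
```

View pics/s2.png

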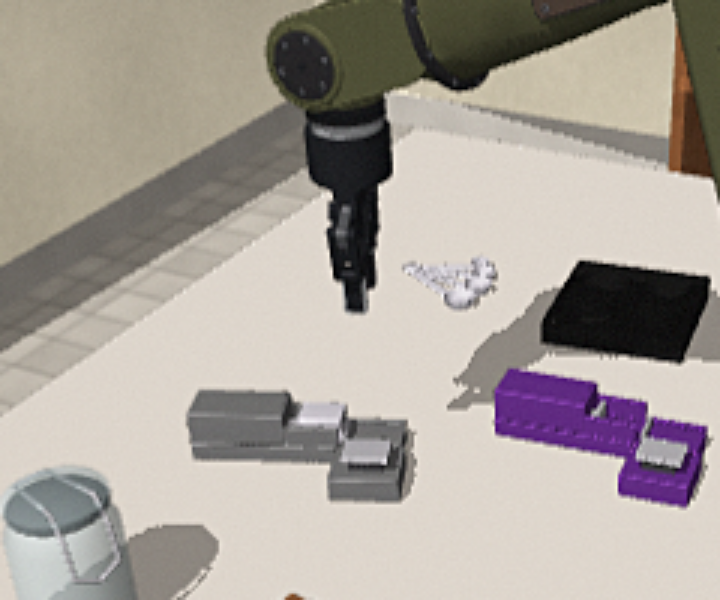

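The side crop shows the gripper over the chute, tip bottom at (355,310) in the crop. By depth, the tips end near z≈0.187, well above the stated TCP height of 0.149 (the swing explains only part of this), so I'll go down in stages and check. The tip centres are at dispenser y≈0 and 56. I'll open slightly and shift 2 mm.

Request:
carry_out(steps=[[0.12,0,-0.002,0.02,0,0,0],[0.12,0,-0.002,0.04,0,0,0],[0.12,0,-0.002,0.06,0,0,0],[0.12,0,-0.002,0.075,0,0,0],[0.12,0,-0.002,0.08,0,0,0],[0.12,0,-0.002,0.08,0,0,0],[0.12,0,-0.002,0.08,0,0,0]])

```text
clock: 2.5
eef_pos: [0.541, 0.0412, 0.0712]
ee_rot: [[0.928, 0.371, 0.001], [0.371, -0.928, -0.0], [0.001, 0.0, -1.0]]
contact_force: [0.7, -0.4, -0.0]
gripper_width: 0.048
```

```bash
cat > tip.py <<'E'
from h import *
import sys
s=telemetry.get_state();print(s["eef_pos"],s["contact_force"],s["clock"],s["gripper_width"])
o=np.array([.5821,.0274]);ex=np.array([.927,.375]);ey=np.array([-.375,.927])
d=s["eef_pos"][:2]-o;print("tcp disp",d@ex,d@ey)
for n in("side","scene","wrist"):
    f=grab(n);Q=cloud(f);d=Q[...,:2]-o;X=d@ex;Y=d@ey;Z=Q[...,2];g=f["pixels"].max(2)
    for nm,m in (("keyfinger",(Y>.045)&(Y<.08)),("chutefinger",(Y>-.018)&(Y<.018))):
        m=m&(Z>.05)&(Z<.16)&(X>-.055)&(X<-.012)&(g<70)
        if m.sum()>5: print(n,nm,m.sum(),"z",np.percentile(Z[m],[0,3,10]).round(4),"x",np.percentile(X[m],[3,97]).round(4),"y",np.percentile(Y[m],[3,97]).round(4))
    cv2.imwrite(f"pics/{n}_{s['clock']:.2f}.png",f["pixels"])
E
python3 tip.py
```

```text
[0.54098547 0.04116677 0.0711619 ] [ 0.67663465 -0.35113094 -0.01774082] 2.5 0.047964762624219046
tcp disp -0.03295062963756006 0.028179739000678227
side keyfinger 54 z [0.117  0.1177 0.1204] x [-0.0463 -0.0284] y [0.0556 0.0705]
side chutefinger 34 z [0.1098 0.1121 0.1158] x [-0.0464 -0.0348] y [-0.0014  0.0095]
scene keyfinger 38 z [0.1238 0.1253 0.1298] x [-0.025  -0.0172] y [0.0552 0.0687]
scene chutefinger 53 z [0.1204 0.1251 0.1268] x [-0.0314 -0.0177] y [-0.0117  0.0048]
wrist keyfinger 1612 z [0.1131 0.1179 0.1237] x [-0.0389 -0.0184] y [0.052  0.0732]
wrist chutefinger 1609 z [0.114  0.1191 0.1238] x [-0.0397 -0.0187] y [-0.0146  0.0046]
```

Run:
```python
import cv2,numpy as np
a=cv2.imread("pics/side_2.50.png")[100:240,190:320]; b=cv2.imread("pics/scene_2.50.png")[150:290,250:380]
cv2.imwrite("pics/c3.png",cv2.resize(np.hstack([a,b]),None,fx=3,fy=3,interpolation=cv2.INTER_CUBIC))
```

```text
(no output)
```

View pics/c3.png

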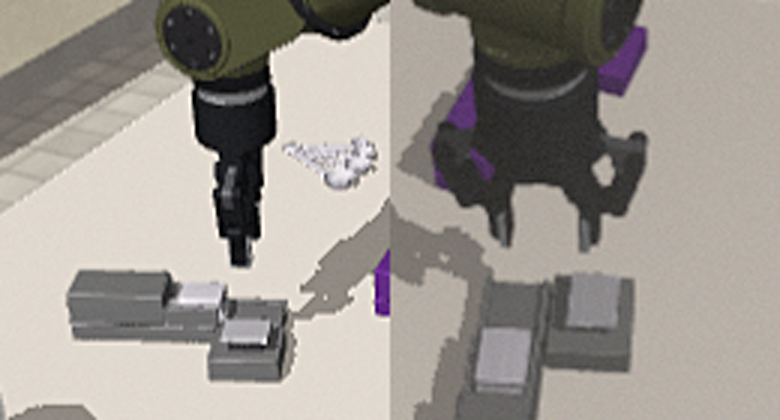

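The crop confirms it: the fingertips (235,262 left; 505,245 and 585,248 right) are still well above the key, about z 0.11. So the true tips lie about 39 mm behind the reported TCP. I'll descend slowly, watching the force.

Request:
carry_out(steps=[[0.12,0,0,0.005,0,0,0],[0.12,0,0,0.01,0,0,0],[0.12,0,0,0.015,0,0,0],[0.12,0,0,0.02,0,0,0],[0.12,0,0,0.025,0,0,0],[0.12,0,0,0.03,0,0,0],[0.12,0,0,0.03,0,0,0],[0.12,0,0,0.03,0,0,0]])

```text
clock: 3.32
eef_pos: [0.5406, 0.042, 0.04]
ee_rot: [[0.928, 0.372, -0.001], [0.372, -0.928, -0.0], [-0.001, -0.0, -1.0]]
contact_force: [0.8, -0.3, 0.2]
gripper_width: 0.0477
```

```bash
sed -i 's/&(g<70)//' tip.py; python3 tip.py
```

```text
[0.54060284 0.04197992 0.03995011] [ 0.80448954 -0.2818919   0.16664682] 3.3167 0.04767541751780667
tcp disp -0.033000397496584295 0.029077023299824353
side keyfinger 123 z [0.0772 0.0795 0.0867] x [-0.0506 -0.0242] y [0.052  0.0772]
side chutefinger 49 z [0.0753 0.08   0.0832] x [-0.0512 -0.036 ] y [-0.0015  0.0147]
scene keyfinger 253 z [0.0819 0.09   0.0975] x [-0.0389 -0.0137] y [0.0495 0.0789]
scene chutefinger 229 z [0.0826 0.0879 0.0951] x [-0.0403 -0.0137] y [-0.0177  0.0108]
wrist keyfinger 9038 z [0.0801 0.0929 0.1086] x [-0.0419 -0.0146] y [0.0478 0.0795]
wrist chutefinger 6332 z [0.0799 0.0905 0.1022] x [-0.0416 -0.0146] y [-0.0175  0.0154]
```

Request:
carry_out(steps=[[0.12,0,0,0.005,0,0,0],[0.12,0,0,0.01,0,0,0],[0.12,0,0,0.015,0,0,0],[0.12,0,0,0.02,0,0,0],[0.12,0,0,0.025,0,0,0],[0.12,0,0,0.027,0,0,0],[0.12,0,0,0.027,0,0,0]])

```text
clock: 4.05
eef_pos: [0.5404, 0.042, 0.0126]
ee_rot: [[0.928, 0.372, -0.001], [0.372, -0.928, -0.0], [-0.001, -0.0, -1.0]]
contact_force: [-0.7, -0.6, -0.4]
gripper_width: 0.0476
```

```bash
sed -i 's/Z>.05)/Z>.046)/' tip.py; python3 tip.py
python3 - <<'E'
import cv2,numpy as np,glob
a=cv2.imread(sorted(glob.glob("pics/side_*"))[-1])[130:240,190:320]; b=cv2.imread(sorted(glob.glob("pics/scene_*"))[-1])[200:310,240:370]
cv2.imwrite("pics/c4.png",cv2.resize(np.hstack([a,b]),None,fx=3,fy=3,interpolation=cv2.INTER_CUBIC))
E
```

```text
[0.54040442 0.04195407 0.01257291] [-0.68542045 -0.57214228 -0.35001252] 4.05 0.047638295817186885
tcp disp -0.03319402513574742 0.02912746367972394
side keyfinger 201 z [0.0499 0.0551 0.0618] x [-0.0518 -0.0172] y [0.0472 0.0772]
side chutefinger 47 z [0.0521 0.054  0.0555] x [-0.0533 -0.0376] y [0.0022 0.0148]
scene keyfinger 365 z [0.0572 0.0641 0.0779] x [-0.0382 -0.0134] y [0.0468 0.079 ]
scene chutefinger 292 z [0.0549 0.0612 0.0705] x [-0.0399 -0.0131] y [-0.0171  0.0139]
wrist keyfinger 11971 z [0.0529 0.0683 0.0884] x [-0.0414 -0.013 ] y [0.0461 0.0796]
wrist chutefinger 9646 z [0.0531 0.0662 0.0822] x [-0.0403 -0.0124] y [-0.0173  0.0169]
```

View pics/c4.png

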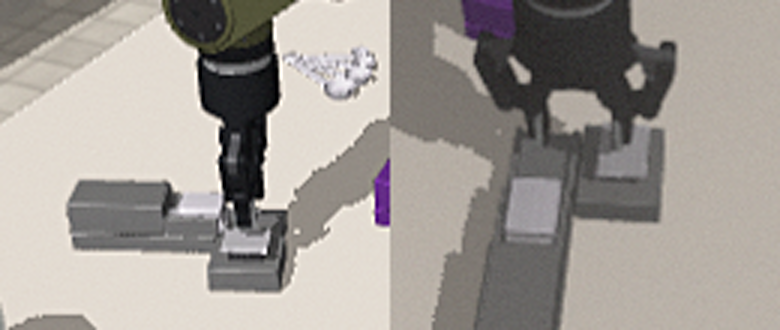

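The key finger (left 240,222; right 625,140) is above the key and the other (535,140) above the chute, with tips about 0.05 high. I'll feel for contact.

Request:
carry_out(steps=[[0.12,0,0,0.003,0,0,0],[0.12,0,0,0.006,0,0,0],[0.12,0,0,0.008,0,0,0],[0.12,0,0,0.01,0,0,0],[0.12,0,0,0.01,0,0,0],[0.12,0,0,0.01,0,0,0]])

```text
clock: 4.7
eef_pos: [0.5407, 0.042, 0.0032]
ee_rot: [[0.928, 0.372, -0.0], [0.372, -0.928, 0.0], [-0.0, -0.0, -1.0]]
contact_force: [0.1, -0.0, -0.2]
gripper_width: 0.0481
```

Request:
carry_out(steps=[[0.12,0,0,0.002,0,0,0],[0.12,0,0,0.004,0,0,0],[0.12,0,0,0.004,0,0,0]])

```text
clock: 4.95
eef_pos: [0.5409, 0.042, -0.0008]
ee_rot: [[0.928, 0.372, 0.0], [0.372, -0.928, 0.0], [0.0, 0.0, -1.0]]
contact_force: [0.3, 0.2, 2.6]
gripper_width: 0.0476
```

Contact (2.6 N) at TCP z≈0. Full travel should end near TCP z≈-0.016.

Request:
carry_out(steps=[[0.12,0,0,0.003,0,0,0],[0.12,0,0,0.006,0,0,0],[0.12,0,0,0.009,0,0,0],[0.12,0,0,0.012,0,0,0],[0.12,0,0,0.014,0,0,0],[0.12,0,0,0.014,0,0,0],[0.12,0,0,0.014,0,0,0]])

```text
clock: 5.53
eef_pos: [0.5411, 0.042, -0.0131]
ee_rot: [[0.928, 0.372, 0.001], [0.372, -0.928, 0.0], [0.001, 0.0, -1.0]]
contact_force: [-11.3, -0.7, 28.9]
gripper_width: 0.0477
```

```bash
cat > look.py <<'E'
from h import *
import sys
s=telemetry.get_state();print(s["eef_pos"],s["contact_force"],s["ft_torque"],s["clock"])
a=grab("side");b=grab("scene")
o=np.array([.5821,.0274]);ex=np.array([.927,.375]);ey=np.array([-.375,.927])
for n,f in(("side",a),("scene",b),("wrist",grab("wrist"))):
    Q=cloud(f);d=Q[...,:2]-o;X=d@ex;Y=d@ey;Z=Q[...,2];g=f["pixels"].max(2)
    for nm,m in(("key",(abs(Y-.06)<.018)&(X>-.055)&(X<-.009)&(Z>.02)&(Z<.05)&(g>105)),("tin",(abs(Y)<.019)&(X>-.06)&(X<.05)&(Z>.043)&(Z<.054)&(g>105))):
        if m.sum()>8: print(n,nm,m.sum(),"x",np.percentile(X[m],[2,98]).round(4),"y",np.percentile(Y[m],[2,98]).round(4),"z",np.percentile(Z[m],[5,50,95]).round(4))
t=np.hstack([a["pixels"][130:240,190:320],b["pixels"][200:310,240:370]])
cv2.imwrite(sys.argv[1],cv2.resize(t,None,fx=3,fy=3,interpolation=cv2.INTER_CUBIC))
E
python3 look.py pics/c5.png
```

```text
[ 0.54108425  0.04199581 -0.01309623] [-11.2808073   -0.71305584  28.85755057] [0.55981452 2.19950571 0.16829023] 5.5333
side key 99 x [-0.0543 -0.0097] y [0.0456 0.0775] z [0.0214 0.025  0.0423]
side tin 36 x [-0.0018  0.0199] y [-0.0111  0.0173] z [0.0436 0.0446 0.047 ]
scene key 167 x [-0.0502 -0.0095] y [0.0431 0.0774] z [0.0248 0.0274 0.0312]
scene tin 303 x [-0.0198  0.023 ] y [-0.0165  0.0176] z [0.0458 0.0486 0.0506]
wrist key 2223 x [-0.053  -0.0099] y [0.0428 0.0771] z [0.0259 0.0271 0.028 ]
wrist tin 7127 x [-0.019   0.0228] y [-0.0165  0.0178] z [0.0461 0.0474 0.0484]
```

View pics/c5.png

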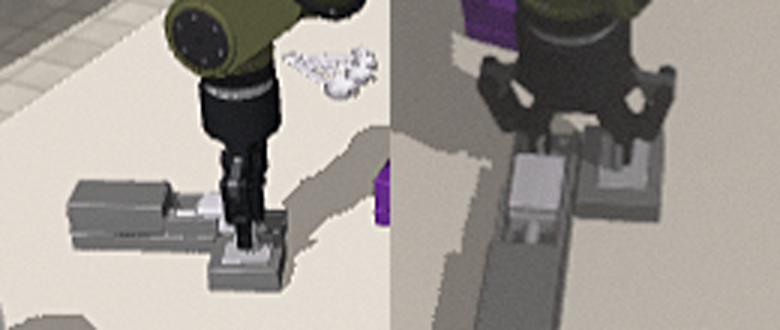

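The key top is at z≈0.027, down from 0.0427, which is the full 15.5 mm. The tin stands at x −19…+23 mm, y centred, top at 0.048, against the other finger; the crop shows it at (535,185) on the chute. The push is higher than needed at 29 N, so I'll ease it slightly and check that it holds.

Request:
carry_out(steps=[[0.12,0,0,-0.0004,0,0,0],[0.12,0,0,-0.0007,0,0,0],[0.12,0,0,-0.0007,0,0,0],[0.12,0,0,-0.0007,0,0,0],[0.12,0,0,-0.0007,0,0,0],[0.12,0,0,-0.0007,0,0,0],[0.12,0,0,-0.0007,0,0,0],[0.12,0,0,-0.0007,0,0,0]])

```text
clock: 6.35
eef_pos: [0.541, 0.042, -0.0129]
ee_rot: [[0.928, 0.372, 0.001], [0.372, -0.928, 0.0], [0.001, 0.0, -1.0]]
contact_force: [-7.5, -1.9, 21.4]
gripper_width: 0.0481
```

```bash
python3 look.py pics/c6.png
```

```text
[ 0.54102454  0.04199236 -0.01293587] [-7.52637672 -1.94705125 21.36720735] [0.4356082  1.53505308 0.07871047] 6.35
side key 93 x [-0.0542 -0.0096] y [0.0453 0.0778] z [0.0215 0.0252 0.0407]
side tin 37 x [-0.0049  0.0188] y [-0.0109  0.0184] z [0.0433 0.0451 0.0475]
scene key 168 x [-0.0487 -0.0095] y [0.0429 0.0774] z [0.0252 0.0278 0.0317]
scene tin 296 x [-0.0189  0.0229] y [-0.0161  0.0177] z [0.0455 0.0485 0.0506]
wrist key 2208 x [-0.0527 -0.01  ] y [0.0428 0.0771] z [0.026  0.0271 0.0281]
wrist tin 7133 x [-0.019   0.0227] y [-0.0165  0.0178] z [0.0462 0.0474 0.0485]
```

Steady at 21 N, key at the bottom and tin unmoved, so I'm handing in.

```bash
python3 -c "
from workcell import workorder;print(workorder.job_done())"
```

```text
the job is handed in; nothing more can be done
None
```

The arm pressed the grey dispenser's key fully down with one fingertip. The tin sprang out and was caught upright on the chute against the other finger. I handed the job in at about 6.5 s with the pose and push held; no verdict was reported.

**Last checks:**
- **Key:** its top dropped from z ≈ 0.0427 to 0.0271 m, which is the full 15.5 mm. I eased the push from 29 N to 21 N, above the 6–9 N needed to hold it down.
- **Tin:** it sits at dispenser x −19 to +23 mm, centred in y, with its top at about 0.048 m. It did not move when I eased the push.
- **Bystanders:** the arm went near none of them. I did not re-measure their positions.

**Disagreements:**
- **Fingertip height:** the cameras put the true fingertip ends 36–40 mm behind the reported TCP. The stated pad swing explains only part of that. I set the height by feeling for contact, which came at TCP z ≈ 0 and puts the gap nearer 43 mm.
- **Sideways force:** the wrist showed about 8 N sideways at the end, more than the tin spring's 2–3.5 N. I put the rest down to friction on the key but did not check it.
- **Side camera:** its key and tin heights read about 2–4 mm lower than the scene and wrist cameras. It saw few pixels of either, so I relied on the other two.

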